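Close both slide locks of a drain-filter cap on the bench tongue

TASK

Close both slide locks of the white drain-filter cap on the sprung steel tongue of the bench bracket: hold the cap by its grip bar, draw one side past the tongue so that the tongue pushes that lock all the way home, then turn the cap round and do the same with the lock on its other side. Push firmly enough that the lock reaches its end, but never bend the tongue right back against its stop, and do not disturb the other things on the table. Finish by standing the cap upright on the floor of the metal tray and let go.

Things in the scene. Friction and masses are not known exactly. Their poses are not given: they have to be found in the camera images.
- filter_mid (a point): centre of the white plastic drain-filter cap, half-way up, cap's axes, z up; it stands on its flat underside 36 mm below. Body 56 (x) x 70 (y) x 40 (z) mm. On top, centred, an upright grip bar 16 mm thick (x), 56 mm long (y), from 40 to 71.5 mm above the underside, grasped from above across its thickness. About 0.26 kg. A steel slide lock with a jutting lug on its +x and on its -x face.
- lock_a_lug (a point): centre of the lug of slide lock A on the cap's +x face: 8 mm along the cap's y, 16 mm tall, centre 22 mm above the cap's underside, sticking out 17 mm from the face. The lock slides along the cap's y: open near y = -12 mm, home (closed) at y = +12 mm.
- lock_b_lug (a point): centre of the lug of slide lock B on the cap's -x face, the same as A after half a turn about z: open near y = +12 mm in the cap's axes, home at y = -12 mm.
- lock_a (a joint): travel of slide lock A (m): 0 to 0.006 at the start (open), 0.024 against its end stop (home). It moves stiffly, at about 4.5 N, and stays where it is left.
- lock_b (a joint): travel of slide lock B (m), the same way: 0.024 is home; about 4.5 N.
- filter: the drain-filter cap with its two locks; origin at the centre of its underside, 36 mm below point filter_mid, same axes.
- bracket: bench bracket fixed to the table: foot plate 68 x 96 x 4 mm (from x = 2 mm) and grey block 36 mm high (from x = 27 mm), both y = -48 to 48 mm. Origin on the table below the tongue's free edge; x points from tongue to block. The cap passes on the free side (x below 0), a face with a lock turned to the bracket, and is drawn along the bracket's -y; its lug overlaps the tongue, its body stays clear.
- tongue_rest (a point): free edge of the sprung tongue when unloaded, 22 mm above the table, bracket's axes. The tongue is an upright steel strip 14 mm wide (x = 0 to 14 mm), 4 mm thick (y = -2 to 2 mm), top 37 mm above the table. It stops the lug while the cap's body moves on along -y, so the lock slides home.
- tongue (a joint): how far the sprung tongue is pushed along the bracket's -y (m), 0 at rest. Spring about 0.6 N per mm (7.5 mm at the 4.5 N that moves a lock); once a lock is home the push rises further with the tongue's travel. It must stay under 25 mm (15 N) either way; its stop is at 26 mm.
- tray: square aluminium tray, fixed, 145 x 145 mm outside, 12 mm high, walls and floor 4 mm thick; origin at the centre of its underside.
- torch: black pocket torch standing on its lens, 44 mm across, 123 mm high; loose bystander, origin at the centre of its underside.
- drain_coupling: pale grey hose coupling standing, 42 mm across, 50 mm high; loose bystander, origin at the centre of its underside.
- motor_pulley: grey belt pulley lying flat, 63 mm across, 22 mm high; loose bystander, origin at the centre of its underside.
- spare_handle: black bent door handle lying flat, 57 x 114 x 20 mm; loose bystander, origin at the centre of its underside.
There are look-alikes about, which are no part of the job. What is shaped like the filter but blue or red is not meant.

How it is judged:
On the way, in this order (a step that is already met when the one before it is completed fails the run):
1. one slide lock is home (22 mm or more) while the cap presses on the bracket's tongue (value of joint any of lock_a, lock_b above 0.022 m and contact force between filter and bracket above 1 N), for 0.1 s.
2. both slide locks are home (22 mm or more) while the cap presses on the bracket's tongue (value of joint each of lock_a, lock_b above 0.022 m and contact force between filter and bracket above 1 N), for 0.1 s.
At the end, for the whole second after the job is handed in: Both slide locks are home (within 2 mm of their end stops), and the cap stands upright and at rest flat on the tray's floor (within 3 mm and 0.08 rad), inside its walls, released (value of joint each of lock_a, lock_b above 0.022 m and x of filter in the frame of tray between -0.06 and 0.06 m and y of filter in the frame of tray between -0.06 and 0.06 m and z of filter in the frame of tray below 0.007 m and angle between filter's own z axis and vertical below 0.08 rad and linear speed of filter below 0.02 m/s); the robot touches nothing.
It fails at once if the tongue is bent more than 25 mm, against its stop (value of joint tongue above 0.025 m or value of joint tongue below -0.025 m).
It fails at once if a bystander (torch, coupling, pulley, door handle) is moved more than 20 mm (distance of any of torch, drain_coupling, motor_pulley, spare_handle from where it was at the start of the episode above 0.02 m).
It also fails if it takes over 72 s, if anything falls off the work surface, if the arm or the gripper's body presses on something with over 40 N, if the wrist force passes 120 N, or if a joint passes its speed limit or range.

ROBOT

A 7-joint arm with a two-finger parallel gripper is mounted at the origin on a cart in front of the work surface, level with it; the furniture and walls round the work are solid. World frame = base frame: x ahead of the robot, y to its left, z up, the work surface at z = 0. Lengths are in m, angles in rad, forces in N, time in s.
With the tool pointing down it reaches from about 0.4 to 0.85 m from the base axis. Payload 4.5 kg.
Tool frame: the origin (TCP) lies at the very end of the fingers, on their centre line; the grasp point (between the pads) lies behind it (r.grip_depth is the z of the grasp point in the tool frame, in m); z points along the fingers, y is the direction in which the jaws open and shut (so a half turn about z gives the same grasp; the last joint's range is limited). The gripper opens to 88 mm and grips with 3 to 60 N. Pads are 18 mm wide; open, the fingers measure 123 mm over their backs; the gripper's body (75 mm by 187 mm) begins 45 mm behind the grasp point.
Start: joints at [-1.271, 0.689, -0.195, 1.565, 0.157, 0.902, -0.215], TCP at [0.164, 0.603, 0.239] pointing down, gripper open.
Joint ranges: [-3.01, 3.01], [-0.46, 2.08], [-1.47, 1.51], [0.13, 2.56], [-1, 4.14], [0.04, 2.09], [-2.66, 2.66]. Speed limits (rad/s): [2.57, 2.57, 3.14, 3.14, 3.14, 3.14, 3.14].

INTERFACE

Orientations are given as a unit quaternion [x, y, z, w].
In Python, from plant import sensors, cams, r gives the robot as it stands. The module is installed in compiled form; this text tells all that it offers.
- The arm moves only by the tool drive_tool, never from a script. Its argument "series" is a list that holds one entry, the list of rows, each a list of 5 numbers: the shift along the world's x, y, z in mm, then the turn about the world's z in rad, then the finger opening in mm, from 0 to 88.1. A call has 1 to 10 rows; each row shifts and turns the commanded pose from where the row before left it; what a row does not reach is not made up. A row lasts 1/10 s, in which the tool goes at most 50 mm and 8.59 degrees, less where a joint would pass 70% of its speed; a pose out of reach is approached as far as the arm can. A call with a gripper value outside its range is refused whole. The fingers move at their own pace and stop on an object; "force" is the grip in N (left out, the last holds). Time passes only in rows, so rows that do not move let the fingers close. It gives the time, the measured TCP pose, the force and the opening at its end, in the units of the state.
- sensors.get_state(): the state, without advancing time (a new reading comes with each control period).
- cams.snapshot(name): name is "side" or "top"; returns the picture (384x512x3 uint8, blue, green, red); there is no depth.
- cams.camera_model(name): a dict with "fx", "fy", "cx", "cy" (pixels), "camera_from_world" (4x4, takes a point from world to camera coordinates). Camera axes: x right, y down, z forward; pixel columns grow to the right and rows downward; lengths in m; the calibration is good to about 2 mm. A picture is of the moment at which its call begins. camera_model takes no time and is no camera call.
- r.finish_job(): hands the job in, once; it reports no verdict.
Trained networks look in the newest picture that a camera, given by its name, has taken for a name from the list of things; names that differ only in an ending like _2 or _b are one class to them, and where a whole thing is asked for, a point or a joint stands for the part that bears it (a point fixed in the world has none). Each returns a list of dicts, best first, with "confidence" (0 to 1); they miss things now and then, are a little off and sometimes report something else, mostly with a low value. They report only what shows in the picture. A call takes as long as a camera call. They do not tell look-alikes from the thing itself.
- cams.trace(camera, name): "mask" (384x512 bool, what is visible of it) and "at" ([column, row] in pixels, amid what is visible of it).
- cams.mark_of(camera, name): "at" ([column, row] in pixels: a listed point, or the origin of a listed thing).
The state is a dict: "clock": time; "q": joint angles; "qd": joint speeds; "joint_torque": joint torques, N m; "tool_pos": TCP position; "eef_rot": TCP orientation; "contact_force": force on the tool from outside, world axes, zero at the start; "moment": the same for the moment, N m; "opening": opening from 0.0 (shut) to 1.0 (fully open).
Only numpy, scipy, OpenCV 4.12 (cv2) and the standard library are available. Lean on these libraries where they do the work, as an engineer would, in place of code of your own. Each camera call takes 0.05 s, during which the arm holds its last target.

## Working session

There is one attempt and no reset: what is moved stays moved. The work goes in short steps, Python scripts to look and compute and a tool call to move; the robot and the scene stay as the last step left them, time stands still between calls to the robot, and variables do not carry over. Pictures are saved under pics/ and viewed, and the job is handed in when it is done.

Besides the shell and the picture viewer there is one more tool, called after "Emit:" as a command line: name --argument value ..., lists and objects as JSON in quotes. drive_tool: Moves the arm, as the interface text tells. Its arguments: {"type":"object","properties":{"series":{"type":"array","items":{"type":"array","items":{"type":"array","items":{"type":"number"}}}},"force":{"type":"number"}},"required":["series"]}

```bash
mkdir -p pics; ls; python3 - <<'E'
from plant import sensors, cams, r
import cv2
s=sensors.get_state()
for k,v in s.items(): print(k,v)
print(r.grip_depth)
for n in("side","top"):
    im=cams.snapshot(n); cv2.imwrite(f"pics/{n}0.png",im)
    print(n,cams.camera_model(n))
    for t in("filter","bracket","tray","tongue_rest","filter_mid","lock_a_lug","lock_b_lug","torch","drain_coupling","motor_pulley","spare_handle"):
        print(t,[(x["at"],round(x["confidence"],2)) for x in cams.mark_of(n,t)])
E
```

```text
pics
clock 0.0
q [-1.27116907  0.68995881 -0.19450549  1.56633195  0.15730484  0.90250152
 -0.21510566]
qd [-0.00058236  0.00053059 -0.00029534  0.00060639 -0.00129774 -0.00091676
  0.00064201]
joint_torque [ 8.98965527e-05 -5.27570415e+01 -1.26658671e+00 -1.53428900e+01
 -5.25063230e-02  6.54754855e-03  1.77017077e-04]
tool_pos [0.16408166 0.60242858 0.23792875]
eef_rot [ 1.32486054e-01  9.91184457e-01 -9.02776184e-04 -4.85107608e-05]
contact_force [ 1.2279388  -0.36188529  0.89556528]
moment [-0.01132706 -0.00121485 -0.01969508]
opening 1.0012766128738027
-0.0187
side {'fx': 451.4110590813258, 'fy': 451.4110590813258, 'cx': 246.19650113038998, 'cy': 179.52477600730168, 'camera_from_world': array([[ 0.88441304, -0.46615103, -0.02273318, -0.43293985],
       [-0.30094387, -0.53238579, -0.79120045,  0.25297046],
       [ 0.35671608,  0.70658941, -0.61113423,  1.16142843],
       [ 0.        ,  0.        ,  0.        ,  1.        ]])}
filter [([215.3, 258.2], 0.93), ([161.5, 172.2], 0.8), ([207.3, 169.6], 0.73), ([162.0, 150.4], 0.64)]
bracket [([257.9, 213.1], 0.92)]
tray [([289.6, 29
[... 770 characters left out ...]
     [ 0.15658617, -0.00873481, -0.98762568,  1.43150037],
       [ 0.        ,  0.        ,  0.        ,  1.        ]])}
filter [([139.0, 227.6], 0.88), ([183.6, 240.6], 0.74), ([322.2, 234.1], 0.56)]
bracket [([288.5, 178.3], 0.91)]
tray [([377.9, 207.1], 0.94)]
tongue_rest [([288.9, 177.2], 0.84)]
filter_mid [([136.3, 225.1], 0.85), ([182.4, 239.6], 0.82), ([203.7, 196.5], 0.67), ([324.7, 239.6], 0.63)]
lock_a_lug [([151.5, 222.7], 0.59)]
lock_b_lug [([206.5, 212.3], 0.41), ([130.3, 240.3], 0.37), ([337.5, 163.3], 0.34)]
torch [([201.8, 199.3], 0.71), ([206.6, 154.7], 0.56)]
drain_coupling [([328.4, 139.1], 0.73)]
motor_pulley [([331.4, 162.0], 0.54)]
spare_handle [([269.7, 236.3], 0.67)]
```

```bash
python3 - <<'E'
import cv2
for n in("side","top"):
    im=cv2.imread(f"pics/{n}0.png"); cv2.imwrite(f"pics/{n}0b.png",cv2.resize(im,(800,600),interpolation=cv2.INTER_CUBIC))
E
```

```text
(no output)
```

View pics/side0b.png

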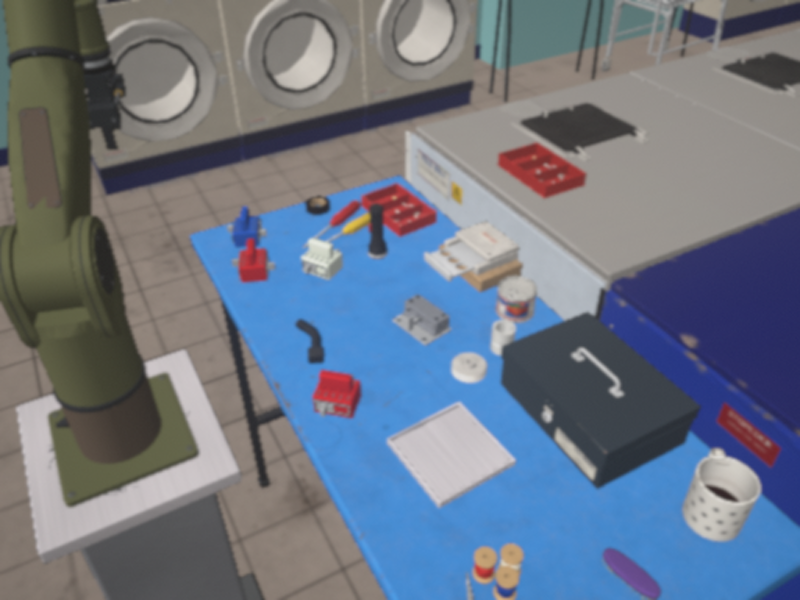

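View pics/top0b.png

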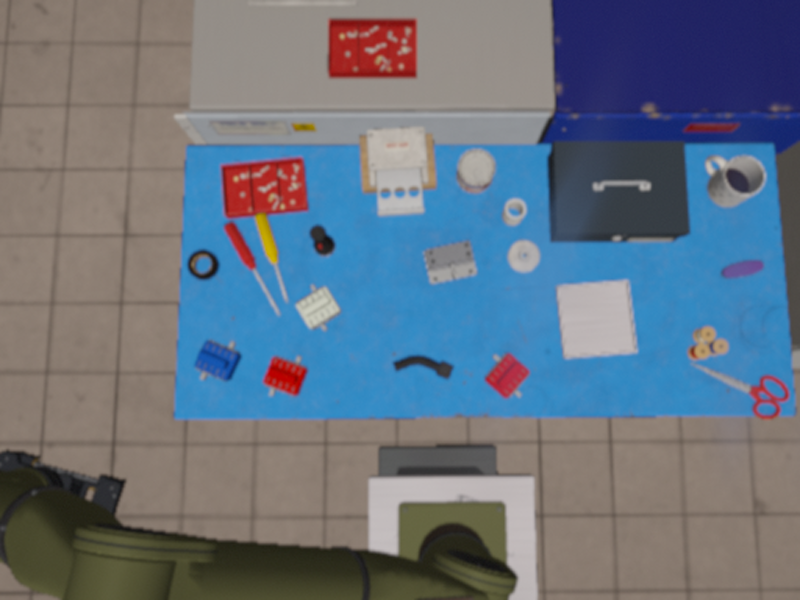

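```bash
python3 - <<'E'
import cv2,numpy as np
def crop(n,c,h,f):
    im=cv2.imread(f"pics/{n}0.png"); x,y=c
    return cv2.resize(im[y-h:y+h,x-h:x+h],None,fx=f,fy=f,interpolation=cv2.INTER_CUBIC)
a=np.hstack([crop("top",(204,197),24,8),crop("side",(206,165),24,8)])
b=np.hstack([crop("top",(288,168),24,8),crop("side",(270,204),24,8)])
cv2.imwrite("pics/crop1.png",cv2.resize(np.vstack([a,b]),(600,600)))
E
```

```text
(no output)
```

View pics/crop1.png

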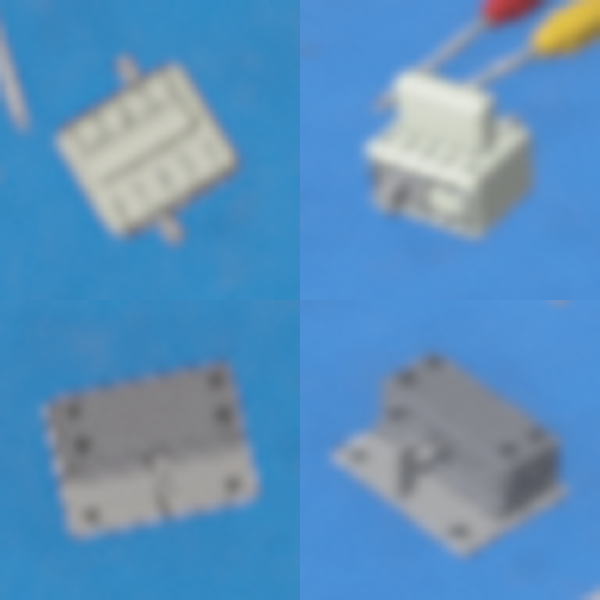

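```bash
cat > h.py <<'E'
from plant import sensors, cams, r
import cv2,numpy as np
from scipy.optimize import minimize
def proj(n,P):
    M=cams.camera_model(n);T=M["camera_from_world"];p=np.asarray(P)@T[:3,:3].T+T[:3,3]
    return np.c_[M["fx"]*p[:,0]/p[:,2]+M["cx"],M["fy"]*p[:,1]/p[:,2]+M["cy"]]
def unproj(n,uv,z):
    M=cams.camera_model(n);T=M["camera_from_world"]
    d=T[:3,:3].T@np.array([(uv[0]-M["cx"])/M["fx"],(uv[1]-M["cy"])/M["fy"],1]);o=-T[:3,:3].T@T[:3,3]
    return o+d*(z-o[2])/d[2]
def box(x0,x1,y0,y1,z0,z1): return np.array([[x,y,z] for x in(x0,x1) for y in(y0,y1) for z in(z0,z1)])*1e-3
FILT=[box(-28,28,-35,35,0,40),box(-8,8,-28,28,40,71.5)]
BRK=[box(2,70,-48,48,0,4),box(27,63,-48,48,0,36)]
TRAY=[box(-72.5,72.5,-72.5,72.5,0,12)]
def place(parts,p):
    c,s=np.cos(p[2]),np.sin(p[2]);z=p[3] if len(p)>3 else 0
    return [q@np.array([[c,s,0],[-s,c,0],[0,0,1]])+[p[0],p[1],z] for q in parts]
S=8
def sil(n,parts,shape=(384,512),win=None):
    x0,y0,x1,y1=win;m=np.zeros(((y1-y0)*S,(x1-x0)*S),np.uint8)
    for q in parts:
        uv=(proj(n,q)-[x0,y0]+.5)*S
        cv2.fillConvexPoly(m,cv2.convexHull(np.round(uv).astype(np.int32)),1)
    return cv2.resize(m.astype(np.float32),(x1-x0,y1-y0),interpolation=cv2.INTER_AREA)
def wins(masks):
    w={}
    for n,m in masks.items():
        y,x=np.nonzero(m);w[n]=(max(x.min()-15,0),max(y.min()-15,0),min(x.max()+16,512),min(y.max()+16,384))
    return w
def fit(parts,masks,p0,perspective=True,names=None):
    w=wins(masks)
    tg={n:m[w[n][1]:w[n][3],w[n][0]:w[n][2]].astype(np.float32) for n,m in masks.items()}
    def cost(p): return sum(np.abs(sil(n,place(parts,p),win=w[n])-tg[n]).sum()/tg[n].sum() for n in masks)
    best=None
    for y in p0[2] if hasattr(p0[2],'__len__') else [p0[2]]:
        x0=np.array([p0[0],p0[1],y])
        sx=np.array([x0]+[x0+d for d in np.diag([.01,.01,.15])])
        o=minimize(cost,x0,method="Nelder-Mead",options=dict(initial_simplex=sx,xatol=1e-5,fatol=1e-5,maxiter=600))
        if best is None or o.fun<best.fun: best=o
    return best.x,best.fun
def pick(n,name,near):
    t=cams.trace(n,name);
    t=[q for q in t if np.hypot(*(np.array(q["at"])-near))<15]
    return t[0]["mask"] if t else None
E
cat > s1.py <<'E'
from h import *
ims={n:cams.snapshot(n) for n in("side","top")}
near={"filter":{"top":(204,196),"side":(207,165)},"bracket":{"top":(288,170),"side":(270,204)},"tray":{"top":(381,204),"side":(289,290)}}
mod={"filter":FILT,"bracket":BRK,"tray":TRAY}
for t in near:
    mk={n:pick(n,t,near[t][n]) for n in("top","side")}
    mk={n:m for n,m in mk.items() if m is not None}
    print(t,{n:int(m.sum()) for n,m in mk.items()})
    p=unproj("top",near[t]["top"],0.03)
    for sub in [mk]+[{n:m} for n,m in mk.items()]:
        x,f=fit(mod[t],sub,(p[0],p[1],np.arange(0,np.pi,np.pi/6)))
        print("  ",list(sub),x.round(4),round(f,3))
    np.savez(f"m_{t}.npz",**mk)
for t in ("torch","drain_coupling","motor_pulley","spare_handle"):
    for q in cams.mark_of("top",t)[:2]: print(t,unproj("top",q["at"],0).round(3),q["confidence"])
for q in cams.mark_of("top","tongue_rest")[:1]: print(unproj("top",q["at"],0.022))
for q in cams.mark_of("top","bracket")[:1]: print(unproj("top",q["at"],0.0))
E
python3 s1.py
```

```text
filter {'top': 514, 'side': 482}
   ['top', 'side'] [0.4771 0.2565 0.564 ] 0.255Traceback (most recent call last):
  File "s1.py", line 11, in <module>
    x,f=fit(mod[t],sub,(p[0],p[1],np.arange(0,np.pi,np.pi/6)))
        ~~~^^^^^^^^^^^^^^^^^^^^^^^^^^^^^^^^^^^^^^^^^^^^^^^^^^^
  File "h.py", line 38, in fit
    o=minimize(cost,x0,method="Nelder-Mead",options=dict(initial_simplex=sx,xatol=1e-5,fatol=1e-5,maxiter=600))
    res = _minimize_neldermead(fun, x0, args, callback, bounds=bounds,
                               **options)
    fxr = func(xr)
    fx = function(np.copy(x), *(wrapper_args + args))
  File "h.py", line 33, in cost
    def cost(p): return sum(np.abs(sil(n,place(parts,p),win=w[n])-tg[n]).sum()/tg[n].sum() for n in masks)
                        ~~~^^^^^^^^^^^^^^^^^^^^^^^^^^^^^^^^^^^^^^^^^^^^^^^^^^^^^^^^^^^^^^^^^^^^^^^^^^^^^^^
  File "h.py", line 33, in <genexpr>
    def cost(p): return sum(np.abs(sil(n,place(parts,p),win=w[n])-tg[n]).sum()/tg[n].sum() for n in masks)
                                   ~~~^^^^^^^^^^^^^^^^^^^^^^^^^^^
  File "h.py", line 22, in sil
    uv=(proj(n,q)-[x0,y0]+.5)*S
        ~~~~^^^^^
  File "h.py", line 5, in proj
    M=cams.camera_model(n);T=M["camera_from_world"];p=np.asarray(P)@T[:3,:3].T+T[:3,3]
ValueError: time passes only in moves, steps and waits
```

```bash
python3 - <<'E'
s=open('h.py').read()
s=s.replace("def proj(n,P):","CM={n:cams.camera_model(n) for n in('side','top')}\ndef proj(n,P):",1).replace("M=cams.camera_model(n);","M=CM[n];")
open('h.py','w').write(s)
s=open('s1.py').read().replace("np.pi/6","np.pi/3")
open('s1.py','w').write(s)
E
time python3 s1.py; python3 -c "
from plant import sensors;print(sensors.get_state()['clock'])"
```

```text
filter {'top': 518, 'side': 475}
   ['top', 'side'] [0.4768 0.2556 0.5551] 0.267
   ['top'] [0.4781 0.2556 0.5491] 0.093
   ['side'] [0.4751 0.2555 0.5506] 0.157
bracket {'top': 692, 'side': 667}
   ['top', 'side'] [ 0.5351 -0.0104  0.1991] 0.231
   ['top'] [ 0.5372 -0.0094  0.201 ] 0.08
   ['side'] [ 0.5327 -0.0133  0.2275] 0.105
tray {'top': 2247, 'side': 3118}
   ['top', 'side'] [ 0.4539 -0.2915  1.6381] 0.083
   ['top'] [ 0.4552 -0.2904  1.6439] 0.025
   ['side'] [ 0.4514 -0.2928  1.6323] 0.024
torch [0.613 0.255 0.   ] 0.77
drain_coupling [ 0.664 -0.134  0.   ] 0.6
motor_pulley [ 0.58 -0.15  0.  ] 0.72
spare_handle [0.359 0.058 0.   ] 0.75
[ 0.5397451  -0.01440496  0.022     ]
[0.53614578 0.00444357 0.        ]
2.1
real	0m7.839s
user	0m4.377s
sys	0m0.217s
```

Candidates in the top picture: white (204,197), blue (139,228), red (183,240) and red (323,238). I choose the white one. The crop shows a white body with a grip bar and two steel lugs, both open. The bracket's tongue is on the robot side, about (288,177).

Emit:
drive_tool --series '[[[31,-35,0,-0.075,55],[31,-35,0,-0.075,55],[31,-35,0,-0.075,55],[31,-35,0,-0.075,55],[31,-35,0,-0.075,55],[31,-35,0,-0.075,55],[31,-35,0,-0.075,55],[31,-35,0,-0.075,55],[31,-35,0,-0.075,55],[31,-35,0,-0.075,55]]]'

```text
clock: 3.1
tool_pos: [0.4753, 0.2517, 0.239]
eef_rot: [0.488, 0.873, 0.0, 0.0]
contact_force: [1.0, 0.5, 0.6]
opening: 0.625
```

```bash
cat > st.py <<'E'
import sys
from plant import sensors
import numpy as np
def st():
    s=sensors.get_state();q=s["eef_rot"];a=np.arctan2(2*(q[0]*q[1]-q[3]*q[2])*-1*-1,0) if 0 else None
    from scipy.spatial.transform import Rotation as R
    m=R.from_quat(q).as_matrix();ty=np.arctan2(m[1,1],m[0,1])
    p=s["tool_pos"]
    # TCP in bracket frame
    B=np.array([0.535,-0.0115]);b=0.205;c,sn=np.cos(b),np.sin(b);d=p[:2]-B
    print("t",round(s["clock"],2),"p",(p*1e3).round(1),"jaw yaw",ty.round(3),"(-pi:",(ty-np.pi).round(3),") tilt",np.round(1+m[2,2],5),"F",s["contact_force"].round(1),"open",round(s["opening"]*88,1),"q",s["q"].round(2))
    print("brk frame mm",(1e3*np.array([c*d[0]+sn*d[1],-sn*d[0]+c*d[1]])).round(1))
st()
E
python3 st.py
```

```text
t 3.1 p [475.3 251.7 239. ] jaw yaw 0.552 (-pi: -2.589 ) tilt 0.0 F [1.  0.5 0.6] open 55.0 q [-0.55  0.57 -0.03  1.83  0.03  0.74 -0.05]
brk frame mm [ -4.9 269.8]
```

Emit:
drive_tool --series '[[[1,4,-40,0,55],[0,0,-45,0,55],[0,0,-45,0,55],[0,0,-40,0,55],[0,0,-15,0,55],[0,0,-8,0,55]]]'

```text
clock: 3.7
tool_pos: [0.4744, 0.2568, 0.0439]
eef_rot: [0.486, 0.874, -0.001, -0.001]
contact_force: [-0.2, 0.2, -0.1]
opening: 0.628
```

```bash
python3 st.py; python3 - <<'E'
from h import *
im={n:cams.snapshot(n) for n in("side","top")}
a=[cv2.resize(im["side"][130:200,165:245],None,fx=5,fy=5,interpolation=3),cv2.resize(im["top"][160:230,164:244],None,fx=5,fy=5,interpolation=3)]
cv2.imwrite("pics/g1.png",np.hstack(a))
E
```

```text
t 3.7 p [474.4 256.8  43.9] jaw yaw 0.555 (-pi: -2.586 ) tilt 0.0 F [-0.2  0.2 -0.1] open 55.3 q [-0.57  0.89 -0.02  1.96  0.05  0.3  -0.08]
brk frame mm [ -4.7 275. ]
```

View pics/g1.png

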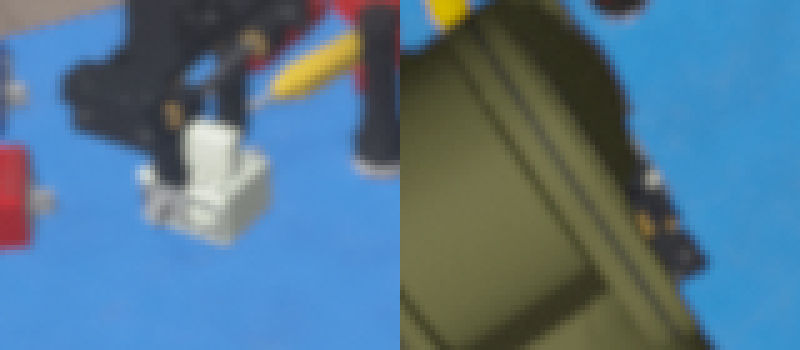

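The side view shows the fingers either side of the white bar, about (190,165) in the full picture. I'll close the gripper.

Emit:
drive_tool --series '[[[0,0,0,0,0],[0,0,0,0,0],[0,0,0,0,0],[0,0,0,0,0],[0,0,0,0,0],[0,0,0,0,0],[0,0,5,0,0],[0,0,15,0,0],[0,0,30,0,0],[0,0,30,0,0]]]' --force 60

```text
clock: 4.8
tool_pos: [0.4742, 0.2565, 0.126]
eef_rot: [0.486, 0.874, -0.001, -0.001]
contact_force: [0.4, -0.1, -3.3]
opening: 0.173
```

```bash
python3 st.py; python3 - <<'E'
from h import *
im={n:cams.snapshot(n) for n in("side","top")}
a=[cv2.resize(im["side"][110:200,165:245],None,fx=5,fy=5,interpolation=3),cv2.resize(im["top"][160:250,164:244],None,fx=5,fy=5,interpolation=3)]
cv2.imwrite("pics/g2.png",np.hstack(a))
E
```

```text
t 4.8 p [474.2 256.5 126. ] jaw yaw 0.555 (-pi: -2.587 ) tilt 0.0 F [ 0.4 -0.1 -3.3] open 15.3 q [-0.56  0.75 -0.03  1.93  0.04  0.47 -0.07]
brk frame mm [ -5.  274.8]
```

View pics/g2.png

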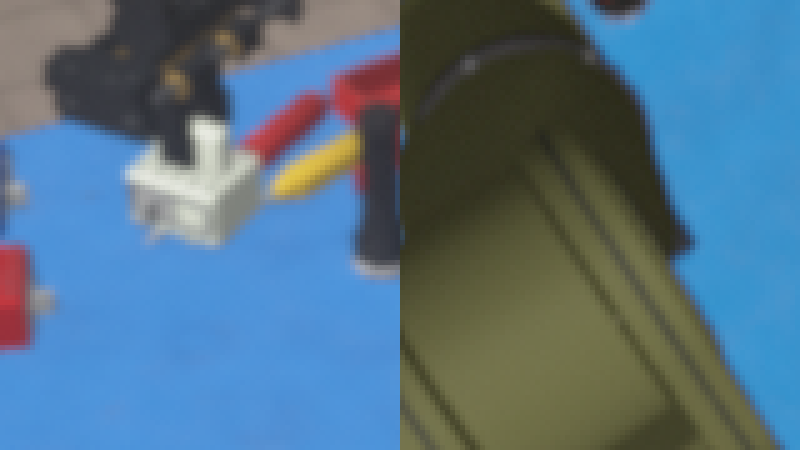

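Emit:
drive_tool --series '[[[3,-36,0,-0.058,0],[3,-36,0,-0.058,0],[3,-36,0,-0.058,0],[2,-36,0,-0.058,0],[2,-36,0,-0.059,0],[2,-36,0,-0.059,0],[0,0,-20,0,0],[0,0,-20,0,0],[0,0,-20,0,0],[0,0,-10,0,0]]]'

```text
clock: 5.9
tool_pos: [0.4887, 0.0409, 0.0536]
eef_rot: [0.631, 0.776, -0.001, -0.001]
contact_force: [-1.4, -0.7, -3.4]
opening: 0.176
```

```bash
python3 st.py; python3 - <<'E'
from h import *
im={n:cams.snapshot(n) for n in("side","top")}
a=[cv2.resize(im["side"][150:240,195:295],None,fx=4,fy=4,interpolation=3),cv2.resize(im["top"][140:230,230:330],None,fx=4,fy=4,interpolation=3)]
cv2.imwrite("pics/g3.png",np.hstack(a))
E
```

```text
t 5.9 p [488.7  40.9  53.6] jaw yaw 0.205 (-pi: -2.937 ) tilt 1e-05 F [-1.4 -0.7 -3.4] open 15.5 q [-0.18  0.85 -0.    2.1   0.01  0.2   0.01]
brk frame mm [-34.7  60.7]
```

View pics/g3.png

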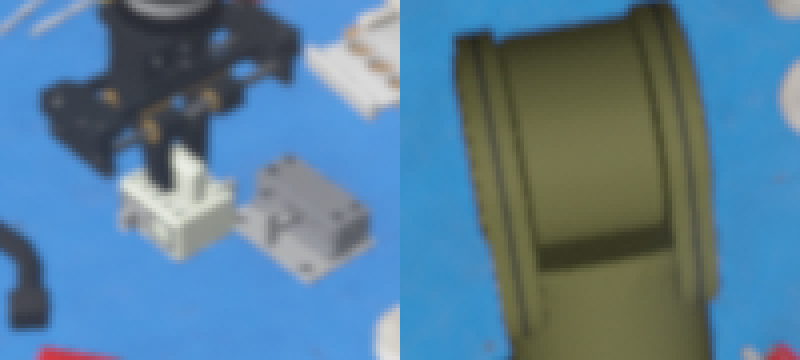

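```bash
python3 - <<'E'
from h import *
p=(0.4887,0.0409,0.205,0.0097)
for off in (-8,0,8):
    c=place([np.array([[-28,-35,0],[28,-35,0],[-28,35,0],[-28,-35,40],[28,-35,40],[-28,35,40]])*1e-3+[0,off*1e-3,0]],p)[0]
    print(off,((proj("side",c)-[195,150])*4).round(0).tolist())
# combos
m=pick("side","filter",(236,200));
print(m is not None and m.sum())
if m is not None:
    q=cams.trace("side","filter")
    print([(x["at"],x["confidence"]) for x in q])
    im=cv2.imread("pics/g3.png"); v=cv2.resize(m[150:240,195:295].astype(np.uint8)*255,None,fx=4,fy=4); cv2.imwrite("pics/m3.png",v)
print([(x["at"],x["confidence"]) for x in cams.mark_of("side","filter")], proj("side",[(0.4887,.0409,.0097)]))
E
```

```text
-8 [[185.0, 265.0], [244.0, 232.0], [127.0, 218.0], [184.0, 224.0], [243.0, 191.0], [124.0, 177.0]]
0 [[178.0, 260.0], [237.0, 227.0], [120.0, 213.0], [177.0, 218.0], [236.0, 186.0], [118.0, 172.0]]
8 [[172.0, 254.0], [230.0, 221.0], [114.0, 208.0], [170.0, 213.0], [229.0, 180.0], [111.0, 167.0]]
510
[([161.7, 146.0], 0.87), ([241.1, 202.7], 0.63), ([214.5, 253.9], 0.6)]
[([164.2, 176.1], 0.94), ([240.6, 206.4], 0.86), ([214.6, 256.1], 0.86), ([162.1, 151.0], 0.62)] [[239.54746831 204.92381328]]
```

```bash
python3 - <<'E'
import cv2
im=cv2.imread("pics/g3.png")[150:290,100:260]; cv2.imwrite("pics/g3z.png",cv2.resize(im,None,fx=4,fy=4,interpolation=3))
E
```

```text
(no output)
```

View pics/g3z.png

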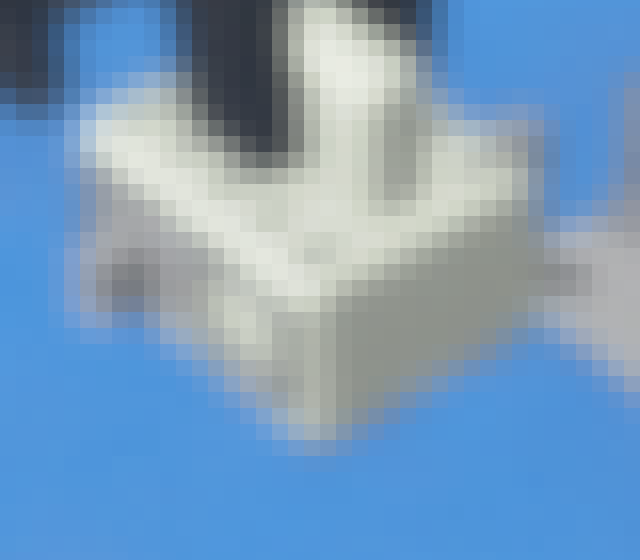

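The cap's near bottom corner, at (240,215) in the side view, is where the arm pose predicts it, so the cap sits centred in the jaws. I'll lower it and start the draw.

Emit:
drive_tool --series '[[[0,0,-6,0,0],[2,-10,0,0,0],[2,-10,0,0,0],[2,-10,0,0,0],[1,-5,0,0,0],[1,-5,0,0,0],[0,0,0,0,0]]]'

```text
clock: 6.85
tool_pos: [0.4983, 0.0001, 0.0498]
eef_rot: [0.632, 0.775, 0.0, 0.0]
contact_force: [-0.6, 0.5, -2.6]
opening: 0.177
```

```bash
cat look.py <<'E' 2>/dev/null
E
cat > look.py <<'E'
from h import *
import sys
n=sys.argv[1];x0,y0,x1,y1=map(int,sys.argv[2:6]);f=int(sys.argv[6])
im=cams.snapshot(n)
cv2.imwrite(sys.argv[7],cv2.resize(im[y0:y1,x0:x1],None,fx=f,fy=f,interpolation=3))
E
python3 st.py; python3 look.py side 210 150 300 240 6 pics/g4.png
```

```text
t 6.85 p [4.983e+02 1.000e-01 4.980e+01] jaw yaw 0.204 (-pi: -2.938 ) tilt 0.0 F [-0.6  0.5 -2.6] open 15.5 q [-0.09  0.86 -0.01  2.08  0.05  0.2   0.06]
brk frame mm [-33.6  18.9]
```

View pics/g4.png

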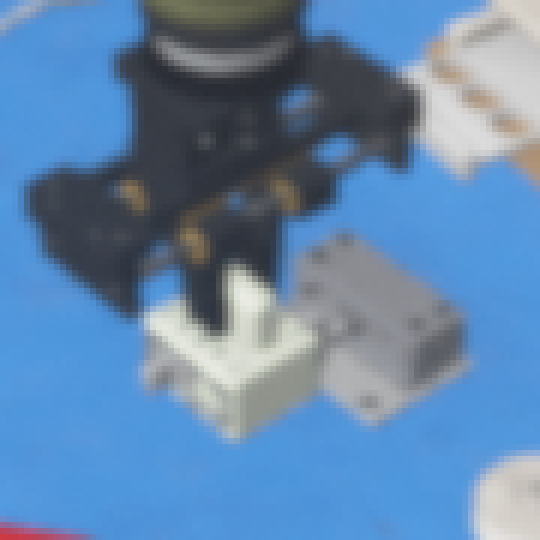

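The cap is just short of the tongue, and its body is clear of the block. I'll continue slowly and watch the force.

Emit:
drive_tool --series '[[[0.6,-2.9,-1,0,0],[0.6,-2.9,0,0,0],[0.6,-2.9,0,0,0],[0.6,-2.9,0,0,0],[0.6,-2.9,0,0,0],[0.6,-2.9,0,0,0],[0.6,-2.9,0,0,0],[0,0,0,0,0]]]'

```text
clock: 7.7
tool_pos: [0.5025, -0.0197, 0.0487]
eef_rot: [0.631, 0.776, 0.0, 0.0]
contact_force: [-0.2, 3.9, -4.8]
opening: 0.176
```

```bash
python3 st.py; python3 look.py side 210 150 300 240 6 pics/g5.png
```

```text
t 7.7 p [502.5 -19.7  48.7] jaw yaw 0.204 (-pi: -2.937 ) tilt 0.0 F [-0.2  3.9 -4.8] open 15.5 q [-0.04  0.87 -0.02  2.07  0.06  0.21  0.09]
brk frame mm [-33.5  -1.4]
```

View pics/g5.png

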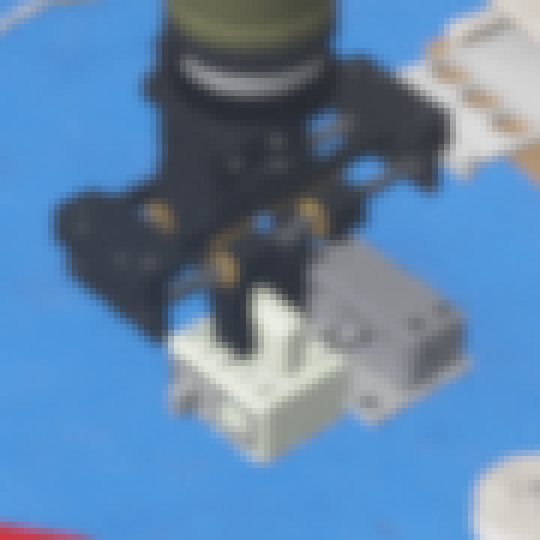

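Emit:
drive_tool --series '[[[0.6,-2.9,0,0,0],[0.6,-2.9,0,0,0],[0.6,-2.9,0,0,0],[0.6,-2.9,0,0,0],[0,0,0,0,0]]]'

```text
clock: 8.25
tool_pos: [0.5049, -0.0314, 0.0487]
eef_rot: [0.631, 0.775, 0.0, 0.0]
contact_force: [-0.5, 4.6, -5.6]
opening: 0.177
```

```bash
python3 st.py
```

```text
t 8.25 p [504.9 -31.4  48.7] jaw yaw 0.204 (-pi: -2.937 ) tilt 0.0 F [-0.5  4.6 -5.6] open 15.6 q [-0.02  0.87 -0.02  2.06  0.07  0.22  0.1 ]
brk frame mm [-33.5 -13.3]
```

Emit:
drive_tool --series '[[[0.6,-2.9,0,0,0],[0.4,-2,0,0,0],[0,0,0,0,0]]]'

```text
clock: 8.55
tool_pos: [0.5057, -0.0349, 0.0486]
eef_rot: [0.631, 0.776, 0.0, -0.0]
contact_force: [-0.9, 6.8, -6.3]
opening: 0.18
```

```bash
python3 st.py;python3 look.py side 210 150 300 240 6 pics/g6.png
```

```text
t 8.55 p [505.7 -34.9  48.6] jaw yaw 0.206 (-pi: -2.936 ) tilt 0.0 F [-0.9  6.8 -6.3] open 15.8 q [-0.01  0.87 -0.02  2.05  0.07  0.22  0.11]
brk frame mm [-33.5 -17. ]
```

View pics/g6.png

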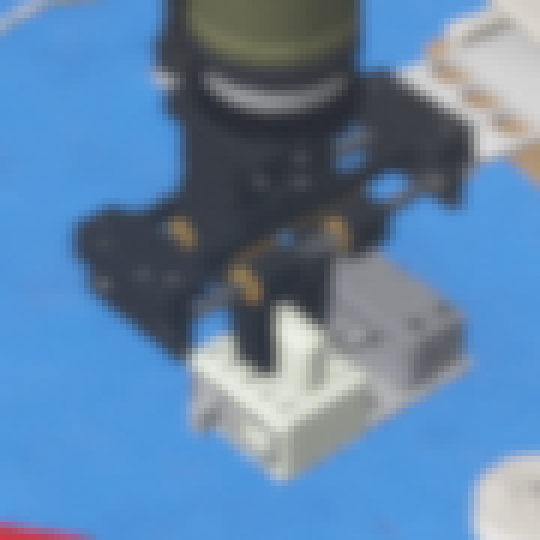

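Emit:
drive_tool --series '[[[0.5,-2.5,0,0,0],[0,0,0,0,0],[0,0,0,0,0]]]'

```text
clock: 8.9
tool_pos: [0.506, -0.0365, 0.0486]
eef_rot: [0.63, 0.776, 0.001, -0.001]
contact_force: [-1.0, 7.4, -5.4]
opening: 0.178
```

```bash
python3 st.py
```

```text
t 8.9 p [506.  -36.5  48.6] jaw yaw 0.207 (-pi: -2.934 ) tilt 0.0 F [-1.   7.4 -5.4] open 15.6 q [-0.    0.87 -0.02  2.05  0.08  0.22  0.11]
brk frame mm [-33.5 -18.6]
```

Lock one is home: the force rose from 4.6 to 6.8 to 7.4 N as the travel went on. I'll back off along +y, then away from the bracket and up.

Emit:
drive_tool --series '[[[-2,10,0,0,0],[-3,15,0,0,0],[-3,15,0,0,0],[-4,20,3,0,0],[-10,25,20,0,0],[-10,25,20,0.14,0],[-5,25,0,0.14,0],[0,10,0,0.14,0],[0,0,0,0.14,0],[0,0,0,0.14,0]]]'

```text
clock: 9.9
tool_pos: [0.47, 0.1058, 0.0922]
eef_rot: [0.325, 0.946, -0.001, 0.001]
contact_force: [0.6, -0.3, -2.7]
opening: 0.177
```

```bash
python3 st.py;python3 look.py side 170 110 290 210 6 pics/g7.png
```

```text
t 9.9 p [470.  105.8  92.2] jaw yaw 0.909 (-pi: -2.233 ) tilt 0.0 F [ 0.6 -0.3 -2.7] open 15.5 q [-0.25  0.77 -0.1   2.11  0.28  0.27  0.31]
brk frame mm [-39.8 128.1]
```

View pics/g7.png

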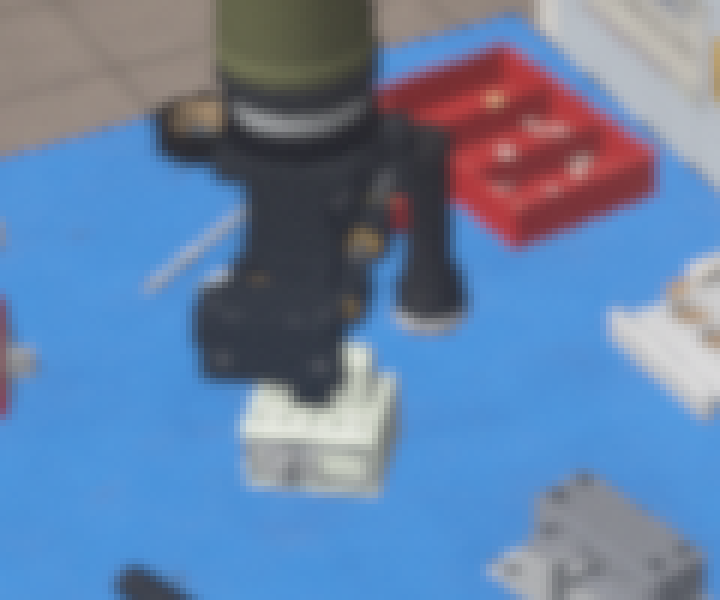

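Emit:
drive_tool --series '[[[0,0,0,0.145,0],[0,0,0,0.145,0],[0,0,0,0.145,0],[0,0,0,0.145,0],[0,0,0,0.145,0],[0,0,0,0.145,0],[0,0,0,0.145,0],[0,0,0,0.145,0],[0,0,0,0.145,0],[0,0,0,0.145,0]]]'

```text
clock: 10.95
tool_pos: [0.4697, 0.1049, 0.0917]
eef_rot: [-0.382, 0.924, -0.001, -0.0]
contact_force: [0.4, 0.1, -3.5]
opening: 0.177
```

```bash
python3 st.py
```

```text
t 10.95 p [469.7 104.9  91.7] jaw yaw 2.355 (-pi: -0.786 ) tilt 0.0 F [ 0.4  0.1 -3.5] open 15.6 q [-0.05  0.8  -0.44  2.1   0.84  0.42  1.19]
brk frame mm [-40.2 127.3]
```

Emit:
drive_tool --series '[[[0,0,0,0.142,0],[0,0,0,0.142,0],[0,0,0,0.142,0],[0,0,0,0.142,0],[0,0,0,0.142,0],[0,0,0,0.142,0],[0,0,0,0.142,0],[0,0,0,0,0]]]'

```text
clock: 11.75
tool_pos: [0.4694, 0.1049, 0.0913]
eef_rot: [0.775, -0.632, 0.0, 0.001]
contact_force: [0.5, -0.2, -2.5]
opening: 0.173
```

```bash
python3 st.py;python3 look.py side 170 110 290 210 6 pics/g8.png
```

```text
t 11.75 p [469.4 104.9  91.3] jaw yaw -2.939 (-pi: -6.081 ) tilt 0.0 F [ 0.5 -0.2 -2.5] open 15.2 q [ 0.1   0.86 -0.7   2.1   1.05  0.59  1.98]
brk frame mm [-40.5 127.3]
```

View pics/g8.png

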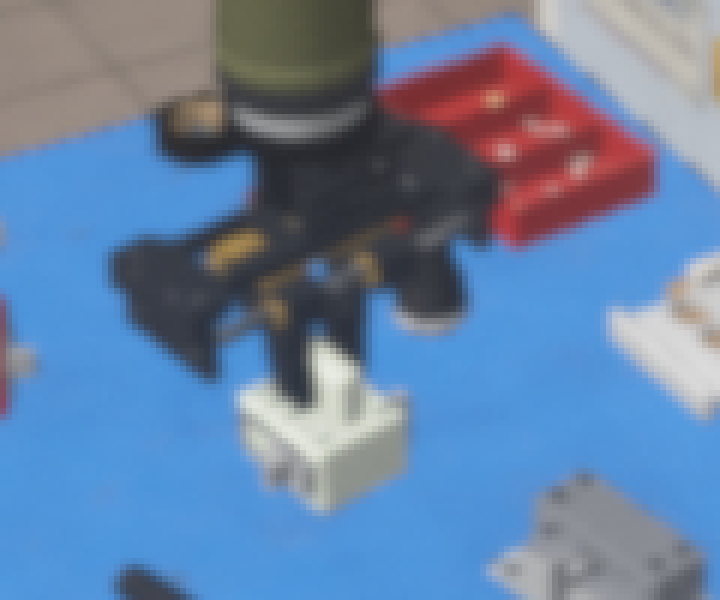

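Emit:
drive_tool --series '[[[6,-22,0,0,0],[6,-22,0,0,0],[7,-20,0,0,0],[0,0,-15,0,0],[0,0,-15,0,0],[0,0,-12,0,0],[2,-10,0,0,0],[2,-10,0,0,0],[2,-10,0,0,0],[0,0,0,0,0]]]'

```text
clock: 12.8
tool_pos: [0.4948, 0.0096, 0.05]
eef_rot: [0.775, -0.632, 0.001, 0.001]
contact_force: [-0.5, -0.2, -2.9]
opening: 0.176
```

```bash
python3 st.py;python3 look.py side 210 150 300 240 6 pics/g9.png
python3 - <<'E'
from h import *
s=sensors.get_state();p=s["tool_pos"]
c=place([np.array([[-28,-35,0],[28,-35,0],[-28,35,0],[-28,-35,40],[28,-35,40],[-28,35,40]])*1e-3],(p[0],p[1],0.205,p[2]-.0439))[0]
print(((proj("side",c)-[210,150])*6).round(0).tolist())
E
```

```text
t 12.8 p [494.8   9.6  50. ] jaw yaw -2.939 (-pi: -6.081 ) tilt 0.0 F [-0.5 -0.2 -2.9] open 15.5 q [ 0.26  0.93 -0.63  2.07  1.15  0.55  2.11]
brk frame mm [-35.1  28.8]
[[217.0, 427.0], [305.0, 376.0], [128.0, 355.0], [215.0, 365.0], [304.0, 314.0], [124.0, 293.0]]
```

View pics/g9.png

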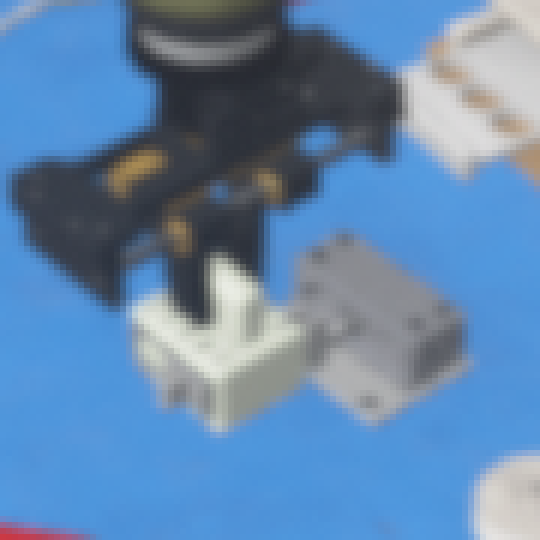

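Cap turned half round, with lock B now facing the bracket. Its corner is within about 1 px of the prediction. Second draw.

Emit:
drive_tool --series '[[[1.5,-2.9,-1,0,0],[1.2,-2.9,0,0,0],[0.6,-2.9,0,0,0],[0.6,-2.9,0,0,0],[0.6,-2.9,0,0,0],[0.6,-2.9,0,0,0],[0.6,-2.9,0,0,0],[0.6,-2.9,0,0,0],[0.6,-2.9,0,0,0],[0.6,-2.9,0,0,0]]]'

```text
clock: 13.85
tool_pos: [0.5016, -0.0155, 0.0488]
eef_rot: [0.777, -0.63, -0.001, -0.0]
contact_force: [-2.4, 4.1, -2.3]
opening: 0.172
```

```bash
python3 st.py
```

```text
t 13.85 p [501.6 -15.5  48.8] jaw yaw -2.933 (-pi: -6.075 ) tilt 0.0 F [-2.4  4.1 -2.3] open 15.2 q [ 0.32  0.94 -0.64  2.05  1.13  0.56  2.19]
brk frame mm [-33.5   2.9]
```

Emit:
drive_tool --series '[[[0.6,-2.9,0,0,0],[0.6,-2.9,0,0,0],[0.6,-2.9,0,0,0],[0.6,-2.9,0,0,0],[0.6,-2.9,0,0,0],[0,0,0,0,0]]]'

```text
clock: 14.45
tool_pos: [0.5049, -0.0311, 0.0487]
eef_rot: [0.776, -0.63, 0.0, -0.0]
contact_force: [-3.1, 4.7, -5.2]
opening: 0.176
```

```bash
python3 st.py
```

```text
t 14.45 p [504.9 -31.1  48.7] jaw yaw -2.935 (-pi: -6.076 ) tilt 0.0 F [-3.1  4.7 -5.2] open 15.5 q [ 0.35  0.94 -0.65  2.04  1.12  0.57  2.23]
brk frame mm [-33.5 -13.1]
```

Emit:
drive_tool --series '[[[0.6,-2.9,0,0,0],[0.4,-2,0,0,0],[0,0,0,0,0]]]'

```text
clock: 14.75
tool_pos: [0.5056, -0.0345, 0.0487]
eef_rot: [0.777, -0.63, -0.001, -0.001]
contact_force: [-2.1, 7.5, -5.2]
opening: 0.175
```

```bash
python3 st.py;python3 look.py side 210 150 300 240 6 pics/g10.png
```

```text
t 14.75 p [505.6 -34.5  48.7] jaw yaw -2.933 (-pi: -6.075 ) tilt 0.0 F [-2.1  7.5 -5.2] open 15.4 q [ 0.36  0.94 -0.65  2.03  1.12  0.57  2.25]
brk frame mm [-33.4 -16.5]
```

View pics/g10.png

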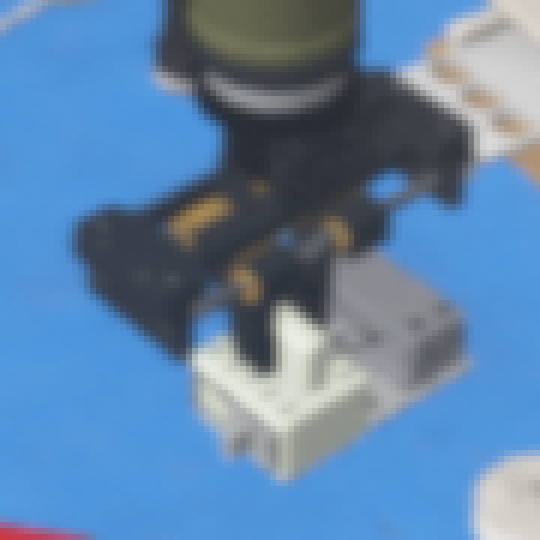

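Emit:
drive_tool --series '[[[0.5,-2.5,0,0,0],[0,0,0,0,0],[0,0,0,0,0],[0,0,0,0,0]]]'

```text
clock: 15.2
tool_pos: [0.506, -0.036, 0.0487]
eef_rot: [0.777, -0.629, -0.001, -0.001]
contact_force: [-2.3, 6.9, -5.0]
opening: 0.179
```

```bash
python3 st.py
```

```text
t 15.2 p [506.  -36.   48.7] jaw yaw -2.932 (-pi: -6.074 ) tilt 1e-05 F [-2.3  6.9 -5. ] open 15.8 q [ 0.37  0.94 -0.65  2.03  1.12  0.57  2.25]
brk frame mm [-33.4 -18.1]
```

Emit:
drive_tool --series '[[[0.5,-2.5,0,0,0],[0,0,0,0,0],[0,0,0,0,0]]]'

```text
clock: 15.5
tool_pos: [0.5064, -0.0379, 0.0487]
eef_rot: [0.777, -0.629, -0.001, -0.002]
contact_force: [-3.3, 8.5, -5.4]
opening: 0.176
```

```bash
python3 st.py
```

```text
t 15.5 p [506.4 -37.9  48.7] jaw yaw -2.932 (-pi: -6.073 ) tilt 1e-05 F [-3.3  8.5 -5.4] open 15.5 q [ 0.37  0.95 -0.65  2.03  1.12  0.57  2.26]
brk frame mm [-33.4 -20. ]
```

```bash
python3 - <<'E'
from h import *
for uv in [(352,152),(397,154),(440,153),(395,158)]:
    print([unproj("top",uv,z).round(3)[:2].tolist() for z in(0,.1)])
for uv in [(322,232),(383,308)]: print(uv,unproj("side",uv,.1).round(3),unproj("side",uv,.12).round(3))
E
```

```text
[[0.62, -0.207], [0.597, -0.189]]
[[0.613, -0.35], [0.591, -0.321]]
[[0.616, -0.486], [0.593, -0.449]]
[[0.6, -0.343], [0.578, -0.315]]
(322, 232) [ 0.577 -0.247  0.1  ] [ 0.564 -0.263  0.12 ]
(383, 308) [ 0.556 -0.495  0.1  ] [ 0.543 -0.505  0.12 ]
```

Emit:
drive_tool --series '[[[-2,10,0,0,0],[-3,15,0,0,0],[-3,15,0,0,0],[-7,20,3,0,0],[-20,0,30,0,0],[-15,0,40,0,0],[-10,0,40,0,0],[0,-20,0,0,0],[0,0,0,0,0]]]'

```text
clock: 16.4
tool_pos: [0.4472, -0.0055, 0.1625]
eef_rot: [0.775, -0.633, 0.003, 0.002]
contact_force: [-0.4, -1.3, -4.4]
opening: 0.171
```

```bash
python3 st.py;python3 look.py side 180 110 300 210 6 pics/g11.png
```

```text
t 16.4 p [447.2  -5.5 162.5] jaw yaw -2.941 (-pi: -6.082 ) tilt 2e-05 F [-0.4 -1.3 -4.4] open 15.0 q [ 0.4   0.71 -0.81  2.14  0.89  0.67  2.31]
brk frame mm [-84.7  23.8]
```

View pics/g11.png

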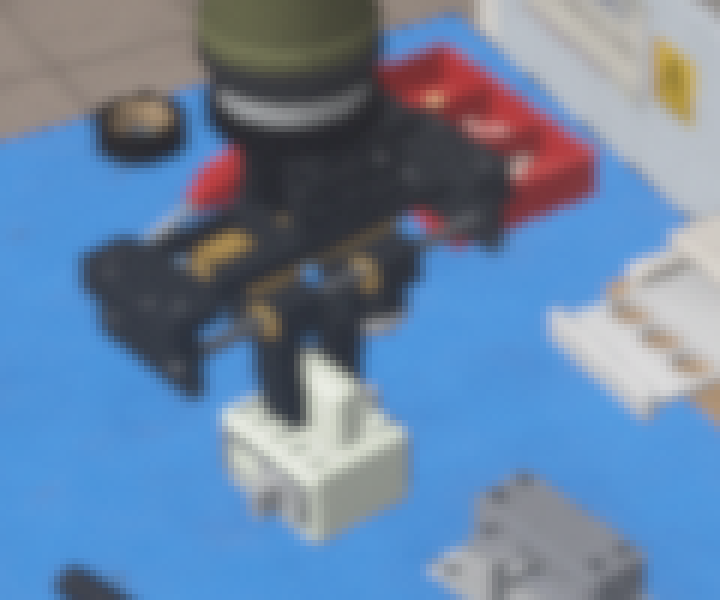

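Emit:
drive_tool --series '[[[0,-10,0,-0.14,0],[0,-20,0,-0.14,0],[0,-30,0,-0.14,0],[0,-32,0,-0.14,0],[0,-32,0,-0.14,0],[0,-32,0,-0.14,0],[1,-32,0,-0.14,0],[1,-32,0,-0.14,0],[1,-32,0,-0.14,0],[0,-20,0,-0.14,0]]]'

```text
clock: 17.45
tool_pos: [0.4492, -0.2758, 0.1608]
eef_rot: [-0.183, 0.983, -0.001, -0.001]
contact_force: [-0.3, -0.4, -3.0]
opening: 0.18
```

```bash
python3 st.py
```

```text
t 17.45 p [ 449.2 -275.8  160.8] jaw yaw 1.94 (-pi: -1.202 ) tilt 0.0 F [-0.3 -0.4 -3. ] open 15.8 q [ 0.77  0.72 -0.51  1.93  0.56  0.64  1.84]
brk frame mm [-137.8 -241.3]
```

Emit:
drive_tool --series '[[[1,-8,0,-0.14,0],[1,-8,0,-0.14,0],[0,0,-25,0,0],[0,0,-30,0,0],[0,0,-30,0,0],[0,0,-12,0,0],[0,0,0,0,0]]]'

```text
clock: 18.15
tool_pos: [0.4508, -0.2879, 0.0629]
eef_rot: [-0.049, 0.999, 0.001, -0.002]
contact_force: [-0.6, 0.4, -2.8]
opening: 0.175
```

```bash
python3 st.py;python3 look.py side 230 210 350 330 5 pics/g12.png
```

```text
t 18.15 p [ 450.8 -287.9   62.9] jaw yaw 1.67 (-pi: -1.472 ) tilt 1e-05 F [-0.6  0.4 -2.8] open 15.4 q [ 0.66  0.87 -0.3   1.96  0.61  0.41  1.57]
brk frame mm [-138.7 -253.5]
```

View pics/g12.png

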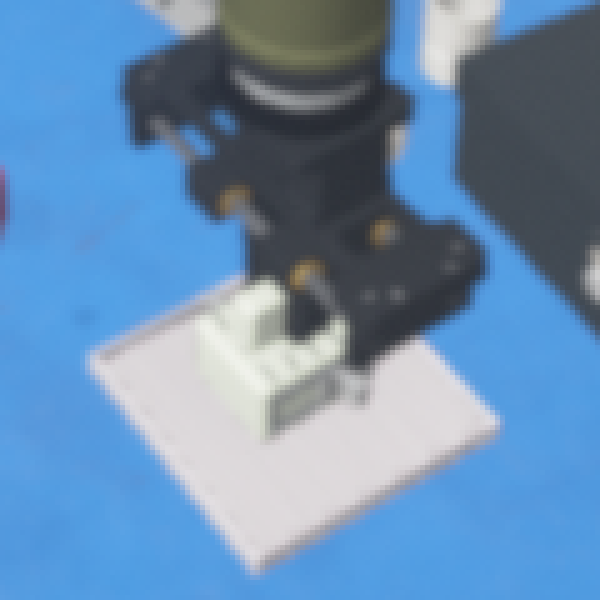

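The cap is inside the tray outline with its near bottom corner at (284,298), still about 15 mm above the floor. I'll lower it.

Emit:
drive_tool --series '[[[0,-2,-6,0,0],[0,0,-4,0,0],[0,0,-2,0,0],[0,0,-1,0,0],[0,0,-1,0,0],[0,0,0,0,0]]]'

```text
clock: 18.8
tool_pos: [0.4518, -0.2906, 0.0508]
eef_rot: [-0.049, 0.999, 0.0, 0.0]
contact_force: [-0.2, 0.0, -3.1]
opening: 0.174
```

```bash
python3 st.py
```

```text
t 18.8 p [ 451.8 -290.6   50.8] jaw yaw 1.669 (-pi: -1.473 ) tilt 0.0 F [-0.2  0.  -3.1] open 15.3 q [ 0.66  0.89 -0.28  1.96  0.62  0.38  1.56]
brk frame mm [-138.3 -256.3]
```

Emit:
drive_tool --series '[[[0,0,-1,0,0],[0,0,-1,0,0],[0,0,0,0,0]]]'

```text
clock: 19.1
tool_pos: [0.4519, -0.2907, 0.0501]
eef_rot: [-0.049, 0.999, -0.0, 0.0]
contact_force: [-2.5, 0.4, 9.5]
opening: 0.174
```

```bash
python3 st.py
```

```text
t 19.1 p [ 451.9 -290.7   50.1] jaw yaw 1.669 (-pi: -1.472 ) tilt 0.0 F [-2.5  0.4  9.5] open 15.3 q [ 0.65  0.89 -0.28  1.96  0.62  0.38  1.56]
brk frame mm [-138.2 -256.4]
```

The cap is on the floor (+9.5 N). I'll release and rise.

Emit:
drive_tool --series '[[[0,0,0,0,50],[0,0,0,0,50],[0,0,0,0,50],[0,0,0,0,50],[0,0,0,0,50],[0,0,15,0,50],[0,0,30,0,50],[0,0,40,0,50],[0,0,40,0,50]]]'

```text
clock: 20.0
tool_pos: [0.4512, -0.2903, 0.1747]
eef_rot: [-0.049, 0.999, 0.001, -0.001]
contact_force: [0.7, 0.0, 0.4]
opening: 0.566
```

Emit:
drive_tool --series '[[[-20,30,20,0,50],[-20,40,0,0,50],[-20,40,0,0,50],[-10,40,0,0,50],[0,40,0,0,50],[0,40,0,0,50],[0,30,0,0,50],[0,0,0,0,50]]]'

```text
clock: 20.8
tool_pos: [0.3824, -0.0263, 0.1941]
eef_rot: [-0.053, 0.999, 0.001, 0.001]
contact_force: [0.4, -0.6, -0.1]
opening: 0.57
```

```bash
python3 st.py; cat > fin.py <<'E'
from h import *
im={n:cams.snapshot(n) for n in("side","top")}
a=[cv2.resize(im["side"][225:325,240:340],(400,400),interpolation=3),cv2.resize(im["top"][150:250,325:425],(400,400),interpolation=3)]
cv2.imwrite("pics/f1.png",np.hstack(a))
cv2.imwrite("pics/f2.png",cv2.resize(im["top"],(800,600)))
mk={"side":pick("side","filter",(285,275)),"top":pick("top","filter",(378,203))}
mk={n:m for n,m in mk.items() if m is not None}
def pl(parts,p): return place(parts,(p[0],p[1],p[2],.004))
for sub in [mk]+[{n:m} for n,m in mk.items()]:
    if sub: print(list(sub),fit([q+[0,0,.004] for q in FILT],sub,(.452,-.29,-1.47)))
E
python3 fin.py
```

```text
t 20.8 p [382.4 -26.3 194.1] jaw yaw 1.677 (-pi: -1.464 ) tilt 0.0 F [ 0.4 -0.6 -0.1] open 50.1 q [ 0.21  0.5  -0.38  2.3   0.46  0.41  1.12]
brk frame mm [-152.5   16.6]
['side', 'top'] (array([ 0.45356702, -0.29175188, -1.52659921]), np.float64(0.2415178269147873))
['side'] (array([ 0.44965458, -0.29160524, -1.66680678]), np.float64(0.1041492447257042))
['top'] (array([ 0.45433099, -0.29232369, -1.50071434]), np.float64(0.09522024542093277))
```

View pics/f1.png

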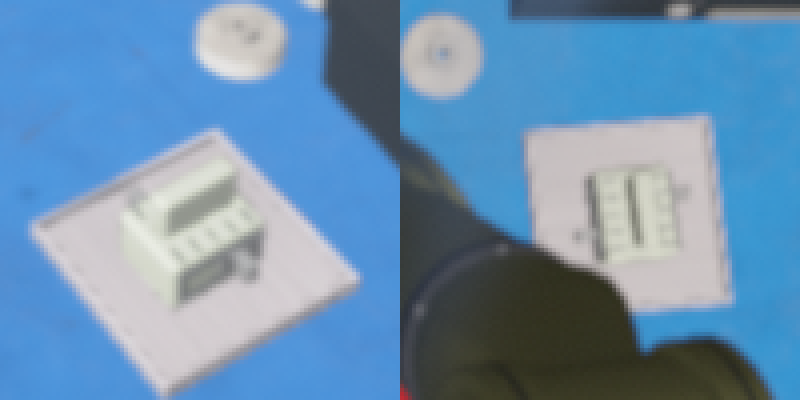

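View pics/f2.png

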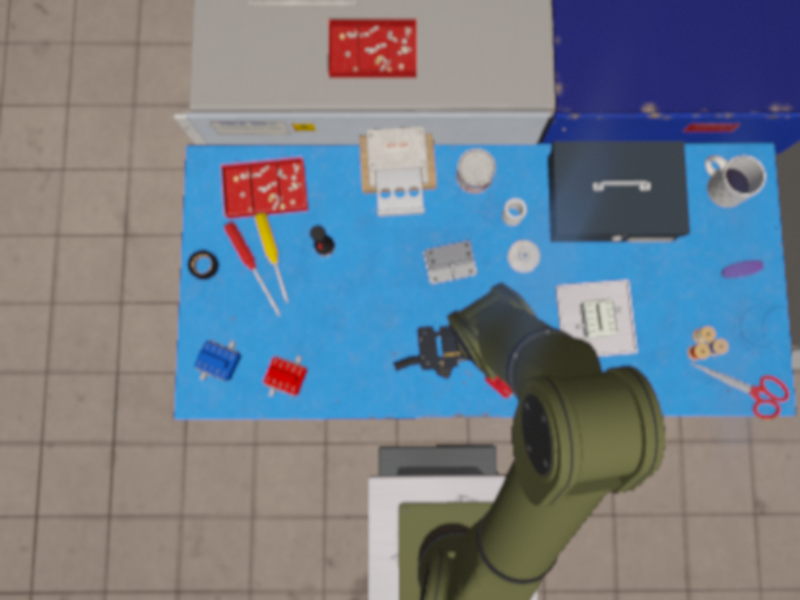

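The cap stands in the tray's centre. In the top view its lugs are at opposite ends, at (584,237) and (684,190) in the crop, which is the home side for each. Bystanders look unmoved and the gripper is clear.

```bash
python3 -c "
from plant import r;print(r.finish_job())"
```

```text
the job is handed in; nothing more can be done
None
```

I closed both slide locks of the white cap on the tongue, stood the cap in the middle of the tray, released it and handed the job in at about 21 s. `finish_job` gives no verdict.

- **First lock:** the push held at about 4.6 N while the lock slid, then rose to 7.4 N at the end stop, an estimated 12 mm of tongue bend.
- **Half turn:** I turned the cap in the gripper without putting it down.
- **Second lock:** the push was about 4.7 N while sliding, then 7.5 and 6.9 N. The dip left it unclear whether the lock was home, so I drew 2 mm further and got 8.5 N, an estimated 14 mm of bend against the 25 mm limit.
- **Placing:** the cap met the tray floor at about 9.5 N before I let go.

**Last checks**
- **Locks:** in the top view both lugs sit at the home ends of their faces. The pictures are too coarse to measure the last 2 mm, so "home" rests mainly on the rise in force.
- **Cap position:** fits put the cap within about 5 mm of the tray's centre, and it looks upright.
- **Camera disagreement:** side and top fits differ by about 5 mm in position and 0.17 rad in yaw, well inside the tray's tolerance.
- **Bystanders:** the torch, coupling and pulley look unmoved. The arm partly hid the handle in the last picture, and what showed had not moved.

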